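# Key the specimen disc onto its loading stand

## Robot

A 7-joint arm with a two-finger parallel gripper is mounted at the origin on a cart in front of the work surface, level with it; the furniture and walls round the work are solid. World frame = base frame: x ahead of the robot, y to its left, z up, the work surface at z = 0. Lengths are in m, angles in rad, forces in N, time in s.
With the tool pointing down it reaches from about 0.4 to 0.875 m from the base axis. Payload 19.3 kg.
Tool frame: the origin (TCP) lies midway between the tips of the shut fingers; the grasp point (between the pads) lies 19 mm behind it; z points along the fingers, y is the line along which they close (so a half turn about z gives the same grasp; the last joint's range is limited). The gripper opens to 85 mm and grips with 20 to 120 N. Pads are 22 mm wide; open, the fingers measure 114 mm over their backs; the gripper's body (76 mm by 85 mm) begins 54 mm behind the grasp point. The pads swing forward as they close: fully open they stand 13 mm farther back than shut.
Start: joints at [1.263, 0.521, -0.036, 1.599, 0.021, 1.021, -0.113], TCP at [0.147, -0.607, 0.231] pointing down, gripper open.
Joint ranges: [-2.91, 2.91], [-0.3, 2.13], [-1.5, 1.42], [0.17, 2.43], [-1.26, 4.41], [0.16, 1.93], [-2.52, 2.52]. Speed limits (rad/s): [1.89, 1.89, 2.39, 2.39, 3.01, 3.01, 3.01].

## Interface

Orientations are given as [roll, pitch, yaw] about the fixed x, y, z axes, in that order (R = Rz(yaw) Ry(pitch) Rx(roll)).
In Python, from workcell import telemetry, grab_frame, calibration, bot, outline_of, landmark_of gives the robot as it stands. The module is installed in compiled form; this text tells all that it offers.
- The arm moves only by the shell command python3 -m inch 'ROWS' [FORCE]. ROWS is JSON, a list of rows, each a list of 7 numbers: the shift along the tool's x, y, z in m, then the turn, a rotation vector about the tool's x, y, z in rad, then the closure, from 0 (fully open) to 1 (shut). A call has 1 to 5 rows; each row shifts and turns the commanded pose from where the row before left it, along the tool's axes as they then stand; what a row does not reach is not made up. A row lasts 1/10 s, in which the tool goes at most 50 mm and 8.59 degrees, less where a joint would pass 70% of its speed; a pose out of reach is approached as far as the arm can. A call is refused whole if a number of a shift passes 0.05 or a number of a turn 0.15, either way. A call with a gripper value outside its range is refused whole. The fingers move at their own pace and stop on an object; FORCE is the grip in N (left out, the last holds). Time passes only in rows, so rows that do not move let the fingers close. It gives the time, the measured TCP pose, the force, the opening and the grip force at its end, in the units of the state.
- telemetry.observe(): the state, without advancing time (a new reading comes with each control period).
- grab_frame(name): name is "scene" or "top"; returns the picture (480x640x3 uint8, red, green, blue); there is no depth.
- calibration(name): a dict with "fovy" (degrees; the focal length in pixels is half the picture's height over the tangent of half this angle, whatever the lens; pixels are square), "cx", "cy" (the principal point, pixels), "dist" ([k1, k2, p1, p2, k3] as OpenCV has them; the pictures are not rectified), "pose" (4x4, takes a point from camera to world coordinates). Camera axes: x right, y down, z forward; pixel columns grow to the right and rows downward; lengths in m; the calibration is good to about 2 mm. A picture is of the moment at which its call begins. calibration takes no time and is no camera call.
- bot.job_done(): hands the job in; it is judged then, once.
Trained networks look in the newest picture that a camera, given by its name, has taken for a name from the list of things; names that differ only in an ending like _2 or _b are one class to them, and where a whole thing is asked for, a point or a joint stands for the part that bears it (a point fixed in the world has none). Each returns a list of dicts, best first, with "score" (0 to 1); they miss things now and then, are a little off and sometimes report something else, mostly with a low value. They report only what shows in the picture. A call takes as long as a camera call.
- outline_of(label, camera): "region" (480x640 bool, what is visible of it) and "rect" ([left, top, right, bottom] in pixels, round what is visible of it).
- landmark_of(label, camera): "xy" ([column, row] in pixels: a listed point, or the origin of a listed thing).
The state is a dict: "clock": time; "qpos": joint angles; "qd": joint speeds; "joint_efforts": joint torques, N m; "position": TCP position; "tool_rot": TCP orientation; "force": force on the tool from outside, world axes, zero at the start; "moment": the same for the moment, N m; "grip_width": finger opening in m; "finger_force": force on a finger pad.
Only numpy, scipy, OpenCV 4.12 (cv2) and the standard library are available. Lean on these libraries where they do the work, as an engineer would, in place of code of your own. Each camera call takes 0.05 s, during which the arm holds its last target. There are 200 camera calls.

## Task

The round specimen disc sits raised on the loading stand because its rim notch is not over the stand's drive pin. Without lifting it, push it round with a fingertip against its upright lug until the notch is over the pin, then press down on the middle of the hub until the disc is seated fully home with the pin in the notch, and take the hand away. Leave the other things lying round the stand where they are.

Things in the scene. Friction and masses are not known exactly. Their poses are not given: they have to be found in the camera images.
- stand: Loading stand fixed to the worktop: round grey foot plate, radius 68 mm, 12 mm thick, with a tab at local -x (roughly the robot's side, where the drive pin is) reaching 87 mm from the centre. A steel shoulder ring (radius 35 to 44 mm, top at 24 mm) is the disc's seat; a central spindle of radius 10 mm rises to 56 mm. Origin: centre of the underside; z up along the spindle.
- pin_tip (a point): Top of the upright steel drive pin, 54 mm from the stand's axis along its local -x, 30.5 mm above the worktop. Pin 9 mm in diameter, tapered over its last 3 mm; it shows 3.5 mm beyond the disc's rim.
- disc: Loose aluminium disc on the spindle (0.8 mm radial clearance), 110 mm across, plate 8 mm thick, 0.32 to 0.52 kg; five black mounts stand 4 mm above the plate. Origin: centre of the underside, z up. Underside 34 mm above the worktop at the start, 24 mm when seated. Turns both ways with light friction and stays where left; starts 1.2 to 5.08 rad counterclockwise of the stand's yaw.
- notch (a point): Middle of the disc's open rim notch, 54 mm from the disc's centre along its local -x, at the height of the plate's top. Notch 15 mm wide, cut in to 46 mm from the centre. Straight above pin_tip when lined up; the disc goes down only if its yaw equals the stand's within about 0.05 rad, else the rim lands on the pin. Seated, the pin's tip is 1.5 mm below the plate's top.
- lug_top (a point): Centre of the top of the disc's upright steel push lug, a flat blade 8 mm thick, 22 mm long radially (32 to 54 mm from the axis) and 30 mm tall above the plate, centred 43 mm from the disc's centre along its local +x, across from the notch. Its two flat sides face along the way the disc turns.
- hub_top (a point): Centre of the flat top of the disc's closed hub, the place to press: radius 17 mm, 38 mm above the disc's underside, 30 mm above the plate (72 mm above the worktop at the start, 62 mm seated).
- collar (a joint): Black rubber collar (radius 12 to 33 mm) under the disc, sliding down the spindle: 0 = up as at the start, 0.010 m = fully down. It has no spring: it carries the disc, gives way under a downward push of about 5 to 9 N, and stays where it is pushed to.
- spare_beaker: Bystander, to be left alone: clear open beaker, 53 mm across, 68 mm tall. Origin: centre of its underside.
- eye_loupe: Bystander, to be left alone: black eye loupe, 37 mm across, 40 mm tall. Origin: centre of its underside.
- blue_cap: Bystander, to be left alone: blue ribbed screw cap, 42 mm across, 19 mm tall. Origin: centre of its underside.
- grey_mount: Bystander, to be left alone: small grey round specimen mount, 30 mm across, 18 mm tall. Origin: centre of its underside.
- bristle_brush: Bystander, to be left alone: yellow-backed nail brush, 34x100x30 mm. Origin: centre of its underside.

How it is judged:
At the end, for the whole second after the job is handed in: The disc is at rest, level (within 0.03 rad), centred on the spindle (within 3 mm), its underside no more than 1.6 mm above the seat (25.6 mm above the worktop), the collar at least 8.5 mm down, and the middle of the notch within 5.5 mm of the pin seen from above (z of disc in the frame of stand below 0.0256 m and horizontal distance between notch and pin_tip below 0.0055 m and horizontal distance between disc and stand below 0.003 m and angle between disc's own z axis and vertical below 0.03 rad and value of joint collar above 0.0085 m and linear speed of disc below 0.01 m/s and angular speed of disc below 0.1 rad/s); the robot touches nothing.
It fails at once if the disc is lifted more than 6 mm above its starting height (z of disc in the frame of stand above 0.04 m).
It fails at once if the disc is tipped more than 0.2 rad (angle between disc's own z axis and vertical above 0.2 rad).
It fails at once if the beaker, loupe, cap, grey mount or brush is moved more than 15 mm or lifted (distance of any of spare_beaker, eye_loupe, blue_cap, grey_mount, bristle_brush from where it was at the start of the episode above 0.015 m).
It also fails if it takes over 64 s, if anything falls off the work surface, if the arm or the gripper's body presses on something with over 40 N, if the wrist force passes 120 N, or if a joint passes its speed limit or range.

## Working session

There is one attempt and no reset: what is moved stays moved. The work goes in short steps, Python scripts to look and compute and a shell command to move; the robot and the scene stay as the last step left them, time stands still between calls to the robot, and variables do not carry over. Pictures are saved under pics/ and viewed, at most 10 in all, crops included, and the job is handed in when it is done.

```bash
mkdir -p pics
cat > h.py <<'E'
import numpy as np, cv2
from workcell import telemetry, grab_frame, calibration, bot, outline_of, landmark_of
def ray(cam,uv):
    c=calibration(cam); f=240/np.tan(np.radians(c["fovy"])/2)
    K=np.array([[f,0,c["cx"]],[0,f,c["cy"]],[0,0,1]])
    p=cv2.undistortPoints(np.array([[uv]],float),K,np.array(c["dist"],float))[0,0]
    T=np.array(c["pose"]); return T[:3,3],T[:3,:3]@np.array([p[0],p[1],1])
def at(cam,uv,z):
    o,d=ray(cam,uv); return o+d*(z-o[2])/d[2]
def proj(cam,P):
    c=calibration(cam); f=240/np.tan(np.radians(c["fovy"])/2)
    K=np.array([[f,0,c["cx"]],[0,f,c["cy"]],[0,0,1]]); T=np.linalg.inv(np.array(c["pose"]))
    return cv2.projectPoints(np.array([P],float),cv2.Rodrigues(T[:3,:3])[0],T[:3,3],K,np.array(c["dist"],float))[0][0,0]
def save(cam,n):
    im=grab_frame(cam); cv2.imwrite(f"pics/{n}.png",im[:,:,::-1]); return im
E
cat > m.py <<'E'
from h import *
np.set_printoptions(precision=4,suppress=True)
s=telemetry.observe(); print(s["clock"],s["position"],s["tool_rot"],s["force"])
import sys
n=sys.argv[1]
for cam in ("top","scene"):
    save(cam,n+cam)
    for l,z in (("hub_top",.072),("lug_top",.072),("notch",.042),("pin_tip",.0305),("stand",0),("disc",.034),("spare_beaker",0),("eye_loupe",0),("blue_cap",0),("grey_mount",0),("bristle_brush",0)):
        if n!="a" and l in("spare_beaker","eye_loupe","blue_cap","grey_mount","bristle_brush"): continue
        for r in landmark_of(l,cam)[:2]: print(cam,l,round(r["score"],2),np.round(r["xy"],1),at(cam,r["xy"],z))
E
python3 m.py a
```

```text
0.0 [ 0.1471 -0.6071  0.2307] [-3.1405  0.0001  0.2378] [-0.1313  0.8161  0.1138]
top hub_top 0.93 [342.1 268.3] [ 0.5061 -0.06    0.072 ]
top lug_top 0.67 [339.  288.9] [ 0.4686 -0.0542  0.072 ]
top lug_top 0.39 [332.1 293.7] [ 0.4599 -0.0415  0.072 ]
top notch 0.96 [348.6 239.6] [ 0.561  -0.0736  0.042 ]
top pin_tip 0.61 [334.6 297.1] [ 0.4527 -0.0467  0.0305]
top disc 0.86 [341.1 267.3] [ 0.5091 -0.0593  0.034 ]
top spare_beaker 0.83 [268.  215.4] [0.6135 0.0838 0.    ]
top eye_loupe 0.66 [264.2 277.4] [0.4909 0.0909 0.    ]
top blue_cap 0.66 [393.9 320.8] [ 0.405  -0.1627  0.    ]
top blue_cap 0.35 [268.6 217.7] [0.6089 0.0826 0.    ]
top grey_mount 0.63 [417.2 253.9] [ 0.5356 -0.2104  0.    ]
top bristle_brush 0.72 [442.1 301.2] [ 0.4423 -0.2581  0.    ]
scene hub_top 0.82 [300.6 251. ] [ 0.5048 -0.0581  0.072 ]
scene lug_top 0.79 [274.3 254.9] [ 0.4652 -0.0505  0.072 ]
scene lug_top 0.69 [341.5 262.9] [ 0.5468 -0.1143  0.072 ]
scene notch 0.82 [344.  263.3] [ 0.5685 -0.0773  0.042 ]
scene pin_tip 0.66 [272.8 278.9] [ 0.459  -0.0522  0.0305]
scene stand 0.83 [306.3 288.3] [ 0.5107 -0.0588  0.    ]
scene disc 0.74 [299.5 270.6] [ 0.5026 -0.0544  0.034 ]
scene eye_loupe 0.58 [259.  247.1] [0.4817 0.09   0.    ]
scene blue_cap 0.76 [264.7 350.1] [ 0.4041 -0.1651  0.    ]
scene blue_cap 0.34 [275.  255.2] [0.4984 0.0529 0.    ]
scene grey_mount 0.71 [367.5 337.7] [ 0.544  -0.2041  0.    ]
scene bristle_brush 0.84 [317.  392.2] [ 0.4387 -0.2674  0.    ]
```

Run:
```python
import cv2
a=cv2.imread("pics/atop.png")[190:350,240:470]; b=cv2.imread("pics/ascene.png")[200:360,210:410]
cv2.imwrite("pics/c1.png",cv2.vconcat([cv2.resize(x,(600,300) if 0 else (430,300),interpolation=cv2.INTER_CUBIC) for x in(a,b)]))
```

```text
(no output)
```

View pics/c1.png

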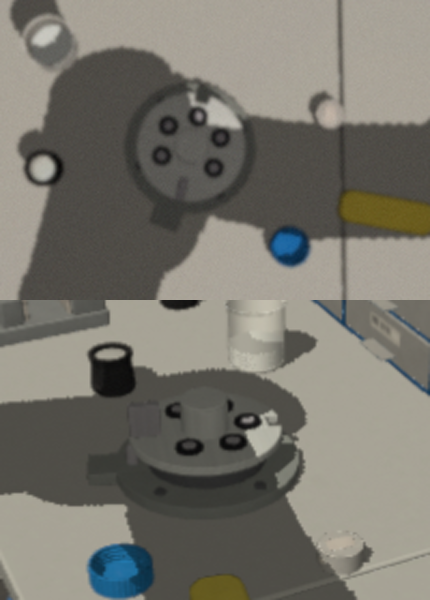

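View pics/ascene.png

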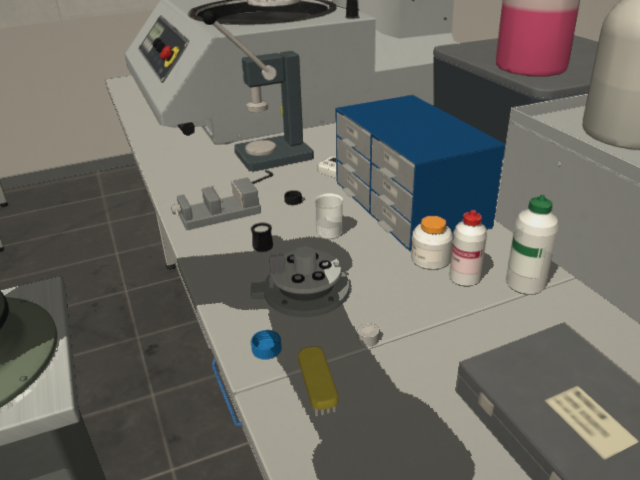

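The top view shows the stand's tab at about crop (165,215), i.e. toward the robot. The lug is also on the robot's side, at (182,190), and the notch is on the far side at (203,93). The disc therefore needs roughly a half turn. Next I'll refine the angles.

```bash
cat > ang.py <<'E'
from h import *
np.set_printoptions(precision=4,suppress=True)
import sys
im=save("top",sys.argv[1])
x0,y0=290,210
c=cv2.resize(im[y0:y0+110,x0:x0+110,::-1],(600,600),interpolation=cv2.INTER_CUBIC)
c=np.clip(c.astype(float)*float(sys.argv[2]),0,255).astype(np.uint8); cv2.imwrite("pics/%s.png"%sys.argv[1],c)
for l in("stand","disc"):
    for r in outline_of(l,"top")[:1]: print(l,r["score"],r["rect"])
E
python3 ang.py z1 1.8
```

```text
stand 0.61 [303.9, 234.6, 375.9, 310.4]
disc 0.91 [312.9, 240.1, 372.1, 296.1]
```

View pics/z1.png

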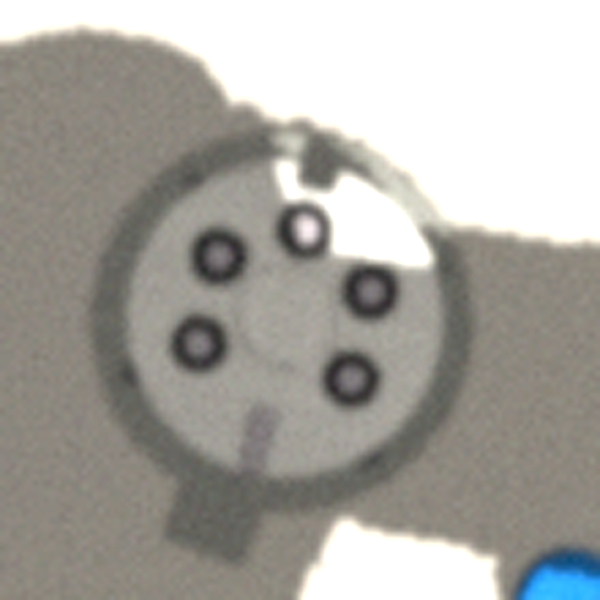

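Run:
```python
from h import *
np.set_printoptions(precision=4,suppress=True)
g=lambda u,v,z:at("top",(290+(u+.5)*.18333-.5,210+(v+.5)*.18333-.5),z)
foot=[g(92,317,.012),g(470,317,.012),g(281,508,.012),g(281,125,.012)]
C=np.array([(foot[2][0]+foot[3][0])/2,(foot[0][1]+foot[1][1])/2]);print("C foot",C, foot[0][1]-foot[1][1],foot[3][0]-foot[2][0])
d=[g(127,320,.042),g(443,320,.042),g(285,478,.042)];print("disc",(d[0][1]+d[1][1])/2,d[2][0]+.055)
hub=g(287,322,.072)[:2];print("hub",hub)
f=lambda n,p,c:print(n,p[:2],np.linalg.norm(p[:2]-c),np.degrees(np.arctan2(*(p[:2]-c)[::-1])))
for c in(C,hub,(C+hub)/2):
  f("tab",g(203,549,.012),c);f("lug",g(258,438,.072),c);f("notch",g(318,165,.042),c)
print(g(165,535,.012),g(240,562,.012))
```

```text
C foot [ 0.5094 -0.0599] 0.13444752366580082 0.1362099234710636
disc -0.06044873397753394 0.5076698287405131
hub [ 0.5055 -0.0602]
tab [ 0.4269 -0.0317] 0.08711816949276306 161.14300052438782
lug [ 0.4668 -0.0503] 0.04363855956811937 167.29415016404502
notch [ 0.5606 -0.0723] 0.0526733818493275 -13.565303169058353
tab [ 0.4269 -0.0317] 0.08353325418463231 160.05138178691425
lug [ 0.4668 -0.0503] 0.03990662929751339 165.57603523297055
notch [ 0.5606 -0.0723] 0.05641879079983338 -12.293124116576687
tab [ 0.4269 -0.0317] 0.08532184201085677 160.60865745041372
lug [ 0.4668 -0.0503] 0.041767908619396305 166.4734693229316
notch [ 0.5606 -0.0723] 0.05454272888556022 -12.907374191690794
[ 0.4319 -0.0183  0.012 ] [ 0.4223 -0.0448  0.012 ]
```

```bash
python3 -m inch '[[0,0,0,0,0,0.1425,1],[0,0,0,0,0,0.1425,1],[0,0,0,0,0,0.1425,1],[0,0,0,0,0,0.1425,1],[0,0,0,0,0,0,1]]' 40
cat > loc.py <<'E'
from h import *
np.set_printoptions(precision=4,suppress=True)
C=np.array([.509,-.060]);Y=np.radians(-19)
def loc(p): d=np.array(p[:2])-C; return np.array([np.cos(Y)*d[0]+np.sin(Y)*d[1],-np.sin(Y)*d[0]+np.cos(Y)*d[1]])
def st():
    s=telemetry.observe(); print(s["clock"],"TCP",np.array(s["position"]),"rpy",np.array(s["tool_rot"]),"loc",loc(s["position"])*1e3,"F",np.array(s["force"]),"q",np.array(s["qpos"])); return s
if __name__=="__main__":
    st()
E
python3 loc.py
```

```text
clock: 1.85
position: [0.1474, -0.6074, 0.2313]
tool_rot: [3.141, 0.0, -0.335]
force: [0.5, -0.1, 1.0]
grip_width: 0.0122
finger_force: 0.0
1.85 TCP [ 0.1474 -0.6074  0.2313] rpy [ 3.1415  0.0002 -0.3347] loc [-163.7373 -635.2896] F [ 0.4779 -0.1288  0.951 ] q [ 1.168   0.524   0.1035  1.605  -0.0606  1.0157 -0.6158]
```

```bash
python3 -m inch '[[0.04,-0.04,0,0,0,0,1],[0.04,-0.04,0,0,0,0,1],[0.04,-0.04,0,0,0,0,1],[0,-0.045,0,0,0,0,1],[0,-0.045,0,0,0,0,1]]' >/dev/null
python3 -m inch '[[0,-0.045,0,0,0,0,1],[0,-0.045,0,0,0,0,1],[0,-0.045,0,0,0,0,1],[0,-0.045,0,0,0,0,1],[0,-0.045,0,0,0,0,1]]' >/dev/null
python3 -m inch '[[0,-0.045,0,0,0,0,1],[0,-0.045,0,0,0,0,1],[0,-0.045,0,0,0,0,1],[0,-0.045,0,0,0,0,1],[0,0,0,0,0,0,1]]'; python3 loc.py
```

```text
clock: 3.35
position: [0.4451, -0.0686, 0.2316]
tool_rot: [-3.14, -0.001, -0.32]
force: [-0.3, -1.2, -0.9]
grip_width: 0.0002
finger_force: 0.0
3.35 TCP [ 0.4451 -0.0686  0.2316] rpy [-3.1399 -0.0009 -0.3203] loc [-57.5961 -28.91  ] F [-0.2983 -1.2157 -0.9348] q [ 0.1349  0.2464 -0.1339  2.0343  0.0412  0.8621 -1.9128]
```

```bash
python3 -m inch '[[0.008,-0.03,0,0,0,0,1],[0.007,-0.031,0,0,0,0,1],[0,0,0.04,0,0,0,1],[0,0,0.04,0,0,0,1],[0,0,0,0,0,0.01,1]]'; python3 loc.py
python3 - <<'E'
from h import *
im=save("scene","s2"); cv2.imwrite("pics/s2c.png",cv2.resize(im[150:320,200:400,::-1],(700,595),interpolation=cv2.INTER_CUBIC))
E
```

```text
clock: 3.85
position: [0.4753, -0.0211, 0.148]
tool_rot: [3.139, 0.006, -0.338]
force: [0.1, 0.7, 1.2]
grip_width: 0.0001
finger_force: 0.0
3.85 TCP [ 0.4753 -0.0211  0.148 ] rpy [ 3.1393  0.006  -0.3381] loc [-44.5432  25.7625] F [0.0512 0.6791 1.1754] q [ 0.0318  0.415  -0.1422  2.0521  0.0896  0.6867 -2.0771]
```

View pics/s2c.png

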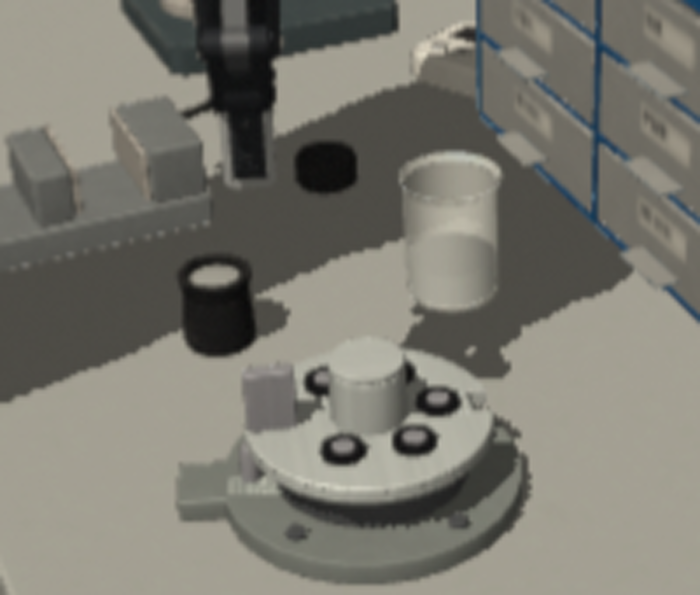

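The fingers hang above and behind the disc and are slim. The lug stands at about (270,398) and the notch is on the far side. Descending now.

```bash
python3 -m inch '[[0,-0.002,0.03,0,0,0,1],[0,0,0.03,0,0,0,1],[0,0,0.02,0,0,0,1],[0,0,0.012,0,0,0,1],[0,0,0,0,0,0,1]]'; python3 -m inch '[[0,0,0,0,0,0,1],[0,0,0,0,0,0,1]]' >/dev/null; python3 loc.py
python3 - <<'E'
import numpy as np
for d in range(186,361,12):
    p=np.radians(d); t=np.array([-np.sin(p),np.cos(p)]); h=11*abs(t[0])+14.5*abs(t[1])
    print(d,43*np.array([np.cos(p),np.sin(p)])-(4+h)*t)
E
```

```text
clock: 4.4
position: [0.4786, -0.0194, 0.0597]
tool_rot: [3.141, 0.0, -0.342]
force: [-1.5, 0.3, 0.7]
grip_width: -0.0001
finger_force: 0.0
4.6 TCP [ 0.4791 -0.0192  0.0606] rpy [-3.1409 -0.0018 -0.3421] loc [-41.5603  28.8277] F [0.582  0.3305 0.6319] q [ 0.0023  0.5736 -0.1125  2.1012  0.1349  0.4714 -2.1255]
186 [-44.81010331  14.96844807]
198 [-47.44334779   6.8646874 ]
210 [-48.26777654  -2.39775866]
222 [-46.76712711 -12.32233499]
234 [-42.60558704 -22.19615212]
246 [-35.7118758  -31.16940846]
258 [-26.32613379 -38.3648531 ]
270 [-15. -43.]
282 [ -8.44572838 -45.75584056]
294 [ -0.7325245  -47.39550089]
306 [  7.94394466 -47.3793094 ]
318 [ 17.14332788 -45.22289716]
330 [ 26.21040819 -40.60224134]
342 [ 34.34751261 -33.44014892]
354 [ 40.71877969 -23.95789591]
```

```bash
python3 -m inch '[[-0.002,0.007,0.006,0,0,0,1],[-0.002,0.007,0,0,0,0,1],[-0.0013,0.004,0,0,0,0,1],[-0.0013,0.004,0,0,0,0,1],[0,0,0,0,0,0,1]]';python3 loc.py
python3 -m inch '[[-0.0004,0.0047,0,0,0,0,1],[-0.0004,0.0047,0,0,0,0,1],[0.0008,0.005,0,0,0,0,1],[0.0007,0.005,0,0,0,0,1],[0,0,0,0,0,0,1]]'; python3 loc.py
```

```text
clock: 5.1
position: [0.4643, -0.0383, 0.0534]
tool_rot: [3.141, 0.0, -0.343]
force: [0.2, 0.2, 0.1]
grip_width: 0.0
finger_force: 0.0
5.1 TCP [ 0.4643 -0.0383  0.0534] rpy [ 3.1414  0.0001 -0.343 ] loc [-49.3138   6.0215] F [0.1907 0.1727 0.0766] q [ 0.0406  0.5755 -0.1116  2.1358  0.1439  0.4373 -2.0975]
clock: 5.6
position: [0.4585, -0.0571, 0.0533]
tool_rot: [3.141, 0.0, -0.343]
force: [-0.1, -0.2, 0.7]
grip_width: 0.0005
finger_force: 0.0
5.6 TCP [ 0.4585 -0.0571  0.0533] rpy [ 3.1412  0.0003 -0.3433] loc [-48.6852 -13.6749] F [-0.1265 -0.2179  0.7048] q [ 0.0836  0.5723 -0.1147  2.1451  0.1493  0.4318 -2.0628]
```

```bash
cat > disc.py <<'E'
from loc import *
s=st()
for cam in("top","scene"):
    grab_frame(cam)
    for l,z,a in(("lug_top",.072,0),("notch",.042,180),("hub_top",.072,0)):
        for r in landmark_of(l,cam)[:2]:
            q=loc(at(cam,r["xy"],z))*1e3; print(cam,l,round(r["score"],2),q,"r",np.hypot(*q).round(1),"phi",((np.degrees(np.arctan2(q[1],q[0]))+a)%360).round(1))
E
python3 disc.py
```

```text
5.6 TCP [ 0.4585 -0.0571  0.0533] rpy [ 3.1412  0.0003 -0.3433] loc [-48.6852 -13.6749] F [-0.1265 -0.2179  0.7048] q [ 0.0836  0.5723 -0.1147  2.1451  0.1493  0.4318 -2.0628]
top notch 0.98 [38.5199 24.5105] r 45.7 phi 212.5
top notch 0.61 [  67.7743 -121.5735] r 139.2 phi 119.1
top hub_top 0.68 [-2.1764 -3.3086] r 4.0 phi 236.7
scene lug_top 0.83 [-33.5072 -21.2748] r 39.7 phi 212.4
scene notch 0.8 [52.226  19.7122] r 55.8 phi 200.7
scene notch 0.23 [-5.5607 -3.9093] r 6.8 phi 35.1
scene hub_top 0.92 [-2.9737 -3.9162] r 4.9 phi 232.8
```

```bash
python3 -m inch '[[0.003,0.0043,0,0,0,0,1],[0.003,0.0043,0,0,0,0,1],[0.0035,0.0045,0,0,0,0,1],[0.0035,0.0045,0,0,0,0,1],[0.0047,0.0036,0,0,0,0,1]]' >/dev/null
python3 -m inch '[[0.0047,0.0036,0,0,0,0,1],[0.0056,0.0023,0,0,0,0,1],[0.0056,0.0023,0,0,0,0,1],[0.0033,0.0014,0,0,0,0,1],[0.0033,0.0014,0,0,0,0,1]]' >/dev/null
python3 -m inch '[[0,0,0,0,0,0,1],[0,0,0,0,0,0,1]]' >/dev/null
python3 disc.py
```

```text
7.2 TCP [ 0.4859 -0.1     0.0533] rpy [-3.1416 -0.0001 -0.3423] loc [ -8.8093 -45.3555] F [-0.1329 -0.482   0.8951] q [ 0.1787  0.6051 -0.1263  2.0598  0.1543  0.4852 -1.9752]
top notch 0.89 [-12.7709  52.9189] r 54.4 phi 283.6
top hub_top 0.56 [-8.9876 -2.5211] r 9.3 phi 195.7
scene lug_top 0.83 [  7.4372 -42.3414] r 43.0 phi 280.0
scene notch 0.73 [-2.2412 48.1633] r 48.2 phi 272.7
scene hub_top 0.71 [-0.589   3.3185] r 3.4 phi 100.1
```

```bash
python3 -m inch '[[0.0038,0.0008,0,0,0,0,1],[0.0038,0.0008,0,0,0,0,1],[0.0043,0,0,0,0,0,1],[0.0043,0,0,0,0,0,1],[0.0046,-0.0011,0,0,0,0,1]]' >/dev/null
python3 -m inch '[[0.0046,-0.0011,0,0,0,0,1],[0.0045,-0.0023,0,0,0,0,1],[0.0045,-0.0023,0,0,0,0,1],[0,0,0,0,0,0,1],[0,0,0,0,0,0,1]]' >/dev/null
python3 disc.py
```

```text
8.6 TCP [ 0.5202 -0.1066  0.0533] rpy [-3.1415 -0.0003 -0.3421] loc [ 25.7617 -40.3729] F [-0.726  -0.3967  0.0751] q [ 0.1853  0.6406 -0.1291  1.9705  0.1504  0.5391 -1.9607]
top notch 0.66 [-50.2989  29.6231] r 58.4 phi 329.5
top hub_top 0.71 [-9.3467  0.2444] r 9.3 phi 178.5
scene lug_top 0.93 [ 35.754  -26.2074] r 44.3 phi 323.8
scene notch 0.84 [-37.6441  32.7087] r 49.9 phi 319.0
scene hub_top 0.79 [-5.3253  0.2748] r 5.3 phi 177.0
```

```bash
python3 -m inch '[[0.004,-0.0036,0,0,0,0,1],[0.004,-0.0036,0,0,0,0,1],[0.003,-0.0047,0,0,0,0,1],[0,0,0,0,0,0,1],[0,0,0,0,0,0,1]]' >/dev/null
python3 disc.py; python3 ang.py z2 1.3
python3 - <<'E'
import cv2
from h import *
im=save("scene","s3"); b=cv2.resize(im[230:330,240:360,::-1],(480,400),interpolation=cv2.INTER_CUBIC)
a=cv2.resize(cv2.imread("pics/z2.png"),(400,400)); cv2.imwrite("pics/p3.png",cv2.resize(cv2.hconcat([a,b]),(800,364)))
E
```

```text
9.5 TCP [ 0.5346 -0.0989  0.0533] rpy [-3.1415 -0.0001 -0.3419] loc [ 36.8358 -28.4768] F [ 0.3861 -0.1363 -0.0209] q [ 0.1674  0.654  -0.1285  1.9376  0.1474  0.5588 -1.9727]
top notch 0.83 [-56.5977  13.2121] r 58.1 phi 346.9
top hub_top 0.66 [-5.1361  0.3151] r 5.1 phi 176.5
scene lug_top 0.69 [40.8383 -9.4475] r 41.9 phi 347.0
scene lug_top 0.42 [-47.3589 -70.6732] r 85.1 phi 236.2
scene notch 0.77 [-49.5878   4.2435] r 49.8 phi 355.1
scene hub_top 0.71 [ 40.561  -16.8249] r 43.9 phi 337.5
scene hub_top 0.62 [0.6102 0.3633] r 0.7 phi 30.8
stand 0.91 [304.0, 238.4, 343.2, 309.5]
disc 0.76 [311.9, 243.6, 343.3, 296.7]
```

View pics/p3.png

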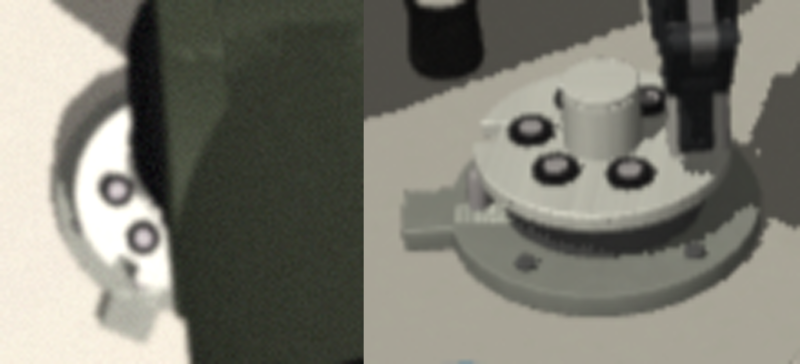

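The scene view shows the notch at (488,128), not yet above the pin at (475,180). The finger is at the lug. I'll push a bit further.

```bash
python3 -m inch '[[0.0008,-0.0028,0,0,0,0,1],[0.0007,-0.0028,0,0,0,0,1],[0,0,0,0,0,0,1],[0,0,0,0,0,0,1]]' >/dev/null
python3 disc.py
python3 - <<'E'
from loc import *
im=save("scene","s4"); x0,y0,w,h=250,235,100,75
b=cv2.resize(im[y0:y0+h,x0:x0+w,::-1],(800,600),interpolation=cv2.INTER_CUBIC)
cv2.imwrite("pics/s4c.png",b)
W=lambda X,Yl,z:[*(C+np.array([[np.cos(Y),-np.sin(Y)],[np.sin(Y),np.cos(Y)]])@[X,Yl]),z]
for n,P in(("pin",(-.054,0,.0305)),("notch0",(-.054,0,.042)),("hub",(0,0,.072)),("tabend",(-.087,0,.012)),("lug",(.043,0,.072))):
    u=proj("scene",W(*P)); print(n,u,(u-[x0,y0]+.5)*8)
for dphi in(-8,-4,0,4,8):
    a=np.radians(dphi); u=proj("scene",W(-.054*np.cos(a),-.054*np.sin(a),.042)); print(dphi,(u-[x0,y0]+.5)*8)
E
```

```text
10.5 TCP [ 0.5378 -0.0941  0.0533] rpy [-3.1415 -0.0001 -0.3419] loc [ 38.3338 -22.9038] F [ 0.3091 -0.8389 -0.4108] q [ 0.1576  0.6564 -0.1279  1.9314  0.1463  0.5625 -1.9807]
top notch 0.62 [-61.5392   7.9724] r 62.1 phi 352.6
top hub_top 0.78 [-5.4099 -2.8565] r 6.1 phi 207.8
top hub_top 0.22 [-1.4684  5.9784] r 6.2 phi 103.8
scene lug_top 0.74 [ -56.0683 -211.2357] r 218.6 phi 255.1
scene lug_top 0.69 [46.0463 -4.5469] r 46.3 phi 354.4
scene notch 0.96 [-47.3088   1.5179] r 47.3 phi 358.2
scene hub_top 0.7 [-1.9208  4.0496] r 4.5 phi 115.4
pin [270.0242 275.7442] [164.1936 329.9534]
notch0 [269.4672 269.6658] [159.7374 281.3268]
hub [303.6128 250.9576] [432.9023 131.6606]
tabend [249.8087 286.8536] [  2.4699 418.8286]
lug [331.8028 249.0172] [658.4225 116.1376]
-8 [162.132 259.018]
-4 [160.2585 270.1532]
0 [159.7374 281.3268]
4 [160.5855 292.4841]
8 [162.8137 303.5697]
```

View pics/s4c.png

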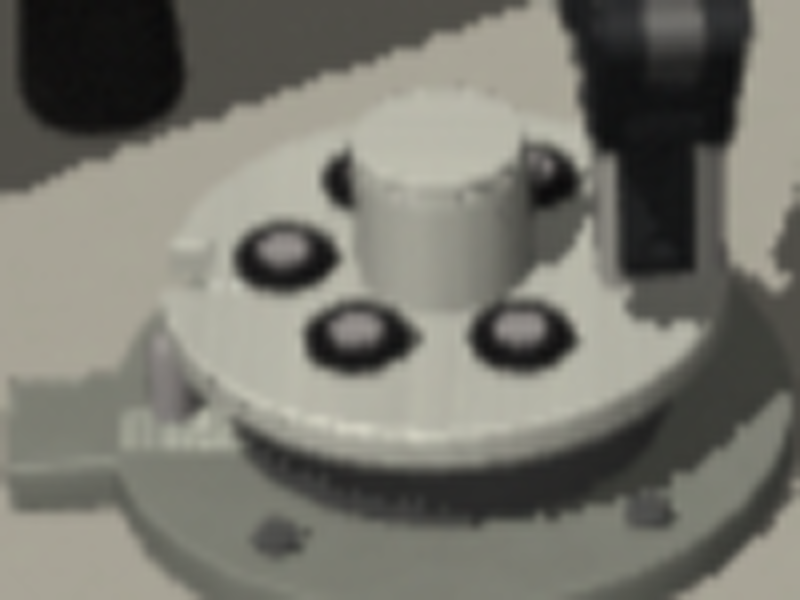

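Notch centre is at about (180,258) in the crop. The lined-up position would be about (160,281), so some 7° are left.

```bash
python3 -m inch '[[0.0004,-0.0025,0,0,0,0,1],[0.0,-0.0025,0,0,0,0,1],[0,0,0,0,0,0,1],[0,0,0,0,0,0,1]]' >/dev/null
python3 disc.py
python3 - <<'E'
from loc import *
im=save("scene","s5"); x0,y0,w,h=250,245,60,45
b=cv2.resize(im[y0:y0+h,x0:x0+w,::-1],(800,600),interpolation=cv2.INTER_CUBIC); s=800/60
W=lambda X,Yl,z:[*(C+np.array([[np.cos(Y),-np.sin(Y)],[np.sin(Y),np.cos(Y)]])@[X,Yl]),z]
f=lambda X,Yl,z:(proj("scene",W(X,Yl,z))-[x0,y0]+.5)*s
for n,P in (("pin",(-.054,0,.0305)),("n+",(-.046,.0075,.042)),("n-",(-.046,-.0075,.042)),("r+",(-.0545,.0075,.042)),("r-",(-.0545,-.0075,.042))): 
  u=f(*P);print(n,u)
  cv2.circle(b,tuple(int(v) for v in u),4,(0,0,255),1)
cv2.imwrite("pics/s5c.png",b)
E
```

```text
11.35 TCP [ 0.5398 -0.0896  0.0533] rpy [-3.1414 -0.0001 -0.342 ] loc [ 38.7811 -17.9358] F [ 0.2172 -0.6049  0.5438] q [ 0.1485  0.6577 -0.1273  1.9282  0.1454  0.5643 -1.9884]
top notch 0.73 [-59.0334   4.662 ] r 59.2 phi 355.5
top notch 0.7 [-6.3716 -1.1513] r 6.5 phi 10.2
top hub_top 0.89 [-7.324 -0.614] r 7.3 phi 184.8
scene lug_top 0.71 [38.5563 -6.3861] r 39.1 phi 350.6
scene notch 0.63 [-46.9077  -2.5807] r 47.0 phi 3.1
scene notch 0.55 [-48.8671 -22.6489] r 53.9 phi 24.9
scene hub_top 0.76 [-1.3552  5.9519] r 6.1 phi 102.8
scene hub_top 0.64 [ -60.1585 -210.9511] r 219.4 phi 254.1
pin [273.656 416.589]
n+ [334.5046 293.9455]
n- [336.56   367.9483]
r+ [261.3972 299.0546]
r- [262.4045 373.1691]
```

View pics/s5c.png

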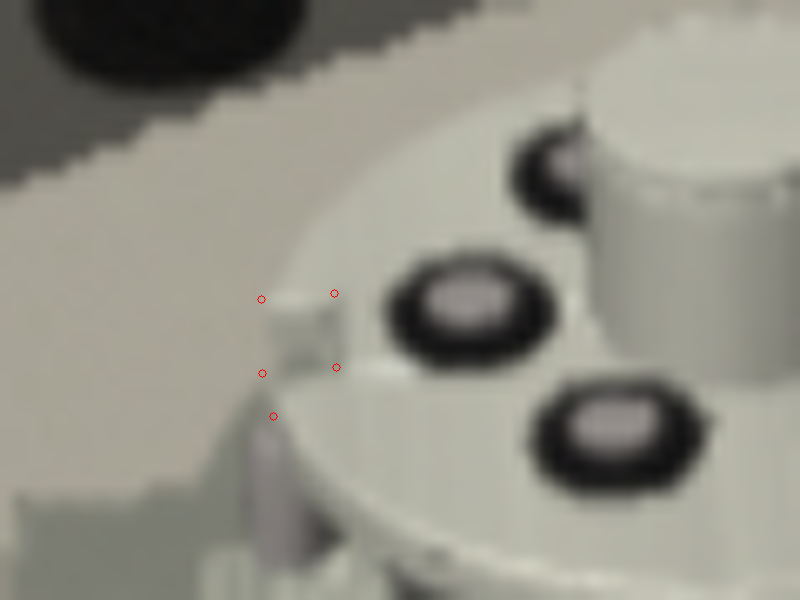

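The notch lies within about 1 mm of its lined-up position (red marks), above the pin. I'll back off, rise and move over the hub.

```bash
python3 -m inch '[[0,0.005,0,0,0,0,1],[0,0.005,0,0,0,0,1],[0,0,-0.025,0,0,0,1],[0,0,-0.025,0,0,0,1],[0,0,0,0,0,0,1]]' >/dev/null
python3 -m inch '[[-0.02,-0.014,0,0,0,0,1],[-0.019,-0.014,0,0,0,0,1],[0,0,0,0,0,0,1],[0,0,0,0,0,0,1]]' >/dev/null; python3 disc.py
```

```text
12.7 TCP [ 0.509  -0.06    0.1031] rpy [ 3.1414  0.     -0.3419] loc [-0.0268  0.011 ] F [0.2969 0.2177 0.5094] q [ 0.1106  0.5343 -0.145   1.9959  0.1273  0.6199 -2.0309]
top hub_top 0.42 [  -1.6045 -196.7876] r 196.8 phi 269.5
scene lug_top 0.74 [39.1259  5.9221] r 39.6 phi 8.6
scene notch 0.77 [-46.9679  -6.5916] r 47.4 phi 8.0
scene hub_top 0.88 [-0.6531  2.2033] r 2.3 phi 106.5
```

Run:
```python
from loc import *
im=save("scene","s6"); x0,y0,w,h=250,240,80,60
b=cv2.resize(im[y0:y0+h,x0:x0+w,::-1],(400,300),interpolation=cv2.INTER_CUBIC)
a=cv2.resize(cv2.imread("pics/s5.png")[y0:y0+h,x0:x0+w],(400,300),interpolation=cv2.INTER_CUBIC)
cv2.imwrite("pics/s6c.png",cv2.resize(cv2.hconcat([a,b]),(800,300)))
```

```text
(no output)
```

View pics/s6c.png

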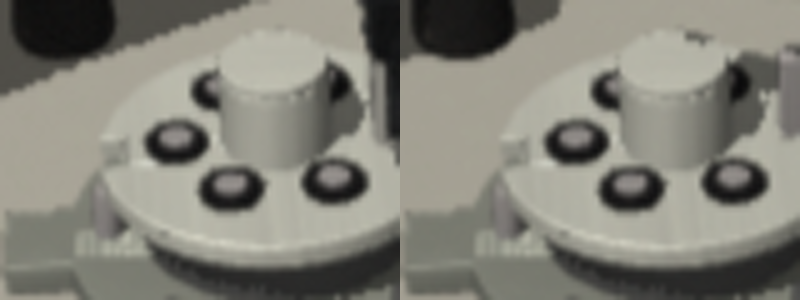

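Disc unmoved: the mounts and notch sit at the same pixels in both halves. Pressing now.

```bash
python3 -m inch '[[0,0,0.015,0,0,0,1],[0,0,0.012,0,0,0,1],[0,0,0.003,0,0,0,1],[0,0,0.002,0,0,0,1],[0,0,0.002,0,0,0,1]]'
python3 -m inch '[[0,0,0.0015,0,0,0,1],[0,0,0.0015,0,0,0,1],[0,0,0.0015,0,0,0,1],[0,0,0,0,0,0,1],[0,0,0,0,0,0,1]]'
```

```text
clock: 13.65
position: [0.5086, -0.0597, 0.0694]
tool_rot: [3.141, 0.001, -0.342]
force: [-4.5, 1.1, 7.7]
grip_width: 0.0002
finger_force: 3.8
clock: 14.15
position: [0.5092, -0.0597, 0.065]
tool_rot: [-3.141, -0.0, -0.342]
force: [-0.1, 0.5, 0.5]
grip_width: -0.0003
finger_force: 0.0
```

```bash
python3 -m inch '[[0,0,0.0015,0,0,0,1],[0,0,0.001,0,0,0,1],[0,0,0.001,0,0,0,1],[0,0,0,0,0,0,1]]'
python3 -m inch '[[0,0,0.001,0,0,0,1],[0,0,0.001,0,0,0,1],[0,0,0,0,0,0,1]]'
```

```text
clock: 14.55
position: [0.5093, -0.0597, 0.062]
tool_rot: [-3.141, -0.001, -0.342]
force: [-4.2, 1.5, 18.1]
grip_width: 0.0003
finger_force: 8.7
clock: 14.85
position: [0.5094, -0.0597, 0.0618]
tool_rot: [3.142, -0.001, -0.342]
force: [-18.7, 1.7, 64.2]
grip_width: 0.0003
finger_force: 32.1
```

Hard stop at 62 mm, so the disc is seated. I'll withdraw and check.

```bash
python3 -m inch '[[0,0,-0.004,0,0,0,1],[0,0,-0.03,0,0,0,1],[0,0,-0.045,0,0,0,1],[0,0,-0.045,0,0,0,1],[0,0,0,0,0,0,1]]' 
python3 -m inch '[[0,0.045,0,0,0,0,1],[0,0.045,0,0,0,0,1],[0,0.045,0,0,0,0,1],[0,0.045,0,0,0,0,1],[0,0,0,0,0,0,1]]' >/dev/null
python3 - <<'E'
from loc import *
st()
im=save("scene","s7"); x0,y0,w,h=240,230,120,90
cv2.imwrite("pics/s7c.png",cv2.resize(im[y0:y0+h,x0:x0+w,::-1],(800,600),interpolation=cv2.INTER_CUBIC))
E
```

```text
clock: 15.35
position: [0.5116, -0.0599, 0.1885]
tool_rot: [-3.139, -0.008, -0.343]
force: [1.0, -0.7, -0.8]
grip_width: 0.0001
finger_force: 0.0
15.85 TCP [ 0.446  -0.2349  0.1832] rpy [ 3.1395  0.0002 -0.3496] loc [  -2.6196 -185.827 ] F [-0.0946  0.7174 -0.401 ] q [ 0.4608  0.3966 -0.1223  1.9588  0.0694  0.7903 -1.6214]
```

View pics/s7c.png

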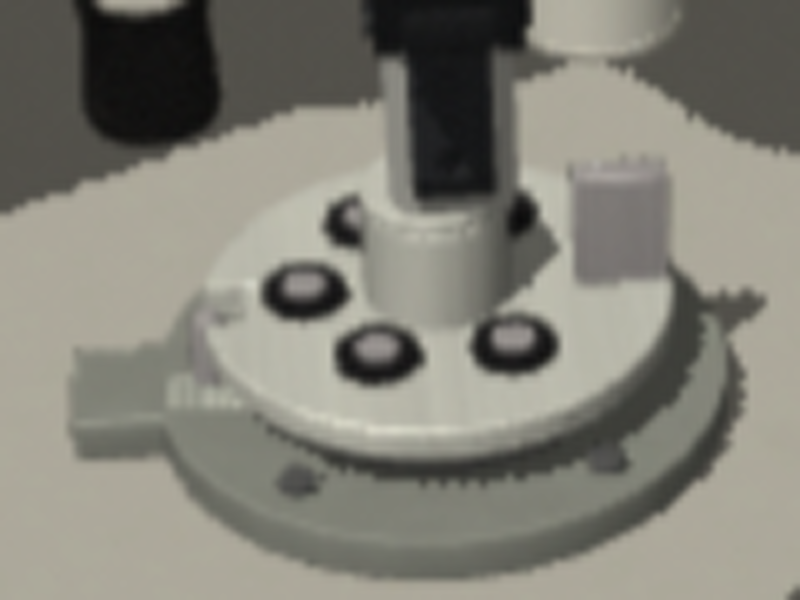

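The disc is seated low and level, with the pin in the notch at (220,300) and the lug opposite at (620,220). The hand is clear at z = 0.18.

```bash
python3 -m inch '[[0,0,0,0,0,0,1],[0,0,0,0,0,0,1]]' >/dev/null; python3 -c "from workcell import bot; print(bot.job_done())"
```

```text
the job is handed in; nothing more can be done
None
```

I pushed the disc round until its notch was over the pin, pressed it down to a hard stop at 62 mm hub height, withdrew the hand clear, and handed the job in; no verdict came back.

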